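# Restore the setting post and hold the gauge arm at its mark

## Robot

A 7-joint arm with a two-finger parallel gripper is mounted at the origin on the work surface. World frame = base frame: x ahead of the robot, y to its left, z up, the work surface at z = 0. Lengths are in m, angles in degrees, forces in N, time in s.
With the tool pointing down it reaches from about 0.35 to 0.775 m from the base axis. Payload 3.1 kg.
Tool frame: the origin (TCP) lies on the centre line of the jaws, within the pads' length; the fingertips stand 17 mm ahead of it and the grasp point (between the pads) lies 2 mm behind it (robot.tip_reach is the distance from the TCP to the fingertips, in m); z points along the fingers, y is the direction in which the jaws open and shut (so a half turn about z gives the same grasp; the last joint's range is limited). The gripper opens to 85 mm and grips with 20 to 120 N. Pads are 22 mm wide; open, the fingers measure 114 mm over their backs; the gripper's body (76 mm by 85 mm) begins 54 mm behind the grasp point. The pads swing forward as they close: fully open they stand 13 mm farther back than shut.
Start: joints at [70.892, 17.813, 0.802, 86.603, -0.252, 75.585, -1.558], TCP at [0.158, -0.527, 0.248] pointing down, gripper open.
Joint ranges: [-154.91, 154.91], [-16.99, 109.72], [-72.82, 74.43], [7.12, 147.25], [-82.49, 262.49], [11.32, 116.49], [-174.64, 174.64]. Speed limits (degrees/s): [159.86, 159.86, 180, 180, 180, 180, 180].

## Interface

Orientations are given as [roll, pitch, yaw] about the fixed x, y, z axes, in that order (R = Rz(yaw) Ry(pitch) Rx(roll)).
In Python, from station import robot, fingers, vision, workorder, recognise gives the robot as it stands. Calls block until the motion is done:
- robot.move_to(position, orientation): joint-space move of the TCP to a pose.
- robot.line_to(position, orientation=None, velocity=0.15, f_stop=None): straight line of the TCP; orientation=None keeps the orientation; velocity is the mean speed in m/s. With f_stop (N) it stops when the force on the tool has changed by that much, and returns True; else False.
- robot.move_j(angles): joint-space move.
- fingers.gripper_to(opening, force=None): opening from 0.0 (shut) to 1.0 (fully open); force is the grip in N (None keeps the last); returns when the fingers have stopped.
- robot.pause(seconds).
- robot.inverse_kinematics(position, orientation): joint angles nearest the present ones, or None.
- vision.grab_frame(name): name is "side" or "top" or "wrist"; returns the picture (384x512x3 uint8, red, green, blue); there is no depth.
- vision.calibration(name): a dict with "mtx" (3x3 intrinsics, pixels), "extrinsics" (4x4, takes a point from world to camera coordinates); the wrist camera has in their place "T_tool_cam" (4x4, takes a point from camera to tool coordinates, whose origin is the TCP and whose axes are the flange's). Camera axes: x right, y up, looking along -z (the intrinsics and any distortion apply to the point x, -y, -z); pixel columns grow to the right and rows downward; lengths in m; the calibration is good to about 2 mm. A picture is of the moment at which its call begins: read the wrist's pose just before it. calibration takes no time and is no camera call.
A pose or a line that the arm cannot do raises robot.PlanningError and nothing moves.
- workorder.close_job(): hands the job in, once; it reports no verdict.
Trained networks look in the newest picture that a camera, given by its name, has taken for a name from the list of things; names that differ only in an ending like _2 or _b are one class to them, and where a whole thing is asked for, a point or a joint stands for the part that bears it (a point fixed in the world has none). Each returns a list of dicts, best first, with "p" (0 to 1); they miss things now and then, are a little off and sometimes report something else, mostly with a low value. They report only what shows in the picture. A call takes as long as a camera call. They do not tell look-alikes from the thing itself.
- recognise(label, camera): "rect" ([centre column, centre row, width, height] in pixels, round what is visible of it).
Readings, each from a call of its own:
- robot.current_time_s(): time.
- robot.current_joint_positions(): joint angles.
- robot.current_dq(): joint speeds.
- robot.current_joint_torque(): joint torques, N m.
- robot.current_tool_pos(): TCP position.
- robot.current_eef_rot(): TCP orientation.
- robot.current_contact_force(): force on the tool from outside, world axes, zero at the start.
- robot.current_torque(): the same for the moment, N m.
- robot.current_finger_gap(): opening from 0.0 (shut) to 1.0 (fully open).
Only numpy, scipy, OpenCV 4.12 (cv2) and the standard library are available. Lean on these libraries where they do the work, as an engineer would, in place of code of your own. Each camera call takes 0.05 s, during which the arm holds its last target.

## Task

Stand the fallen setting post (orange band) upright on the empty white spot between its two neighbours in the lane, centred on the spot, and let go of it. Then, with the gauge arm still fully in, push its red lock button all the way down, and after that draw the arm out (it has a black handle) until its yellow pointer lines up with the red rider on the scale. The arm springs back if let go, so finish while still holding it at the mark; leave the two neighbour posts, the wooden case and the cleaner bottle undisturbed.

Things in the scene. Friction and masses are not known exactly. Their poses are not given: they have to be found in the camera images.
- stand: Fixed gauge stand: black granite base 150 x 210 x 30, two steel columns and on them a white horizontal sleeve 44 wide, 210 long (along y), underside 122 and top 165 above the bench. Origin: centre of the base on the bench; z up; the arm comes out of the sleeve mouth along the stand's own -y. The sleeve mouth is at y = -105. It stands roughly square to the robot, turned by up to 9 degrees. The scale has 10 mm ticks on top of the sleeve's +x edge.
- draw (a joint): How far the telescoping steel arm (18 x 18 section, from 136 to 154 above the bench) is drawn out of the sleeve, m: 0 fully in, 0.145 fully out. Blocked at 0 (about 1 mm of play) until the lock button is down. A spring pulls it back in with about 3 N at 0 and 6 N at 0.145.
- handle_grip (a point): Point to grip on the black upright handle on top of the arm: a bar 16 x 16, 50 tall (154 to 204 above the bench) with a blue tip; this point is on its axis 30 above its foot, 184 above the bench. It moves with the arm; with the arm in it is 45 outside the sleeve mouth.
- boom: The telescoping arm itself with its handle, pointer and stylus. Its origin is at the stand's origin when the arm is in and moves along the stand's -y with it; axes parallel to the stand's.
- lock_top (a point): Centre of the top of the red round lock button, diameter 23, on top of the sleeve 18 behind its mouth; it stands 14 above the sleeve (179 above the bench) when up, 7 above when down. A black collar of diameter 34 and 3 high surrounds it.
- lock (a joint): Travel of the lock button, m: 0 up (arm locked), 0.007 fully down; the arm is free beyond about 0.004. It has no spring: takes about 3 N to push and stays down.
- pointer (a point): Tip of the yellow pointer blade (3 thick along the stand's y) that stands out of the slot on top of the sleeve and travels with the arm; 180 above the bench.
- rider_mark (a point): Tip of the red rider blade (3 thick along y) on the scale, fixed, 180 above the bench, 90 to 130 further along the stand's -y than the pointer with the arm in. The arm is at the mark when pointer and rider are level along the stand's y (they remain 2 apart sideways). The arm's stylus is then above the empty spot.
- post_fallen: The fallen setting post, loose, 0.2 to 0.4 kg: square steel foot 50 x 50 x 10, aluminium stem of diameter 34 from 10 to 75 above the foot's underside with an orange band at 36 to 48, round steel head of diameter 50 from 75 to 85. Origin: centre of the foot's underside; its own z runs from foot to head. At the start it lies across the lane with its axis 29 above the bench, its head pointing roughly away from the robot, within about 20 degrees.
- spot (a point): Centre of the empty white spot (diameter 68) on the top of the lane plate, 4 above the bench, where the post's foot belongs. The fixed lane plate is 160 wide and 310 long, along the stand's y.
- post_a: Standing neighbour post (blue band, same shape as the fallen one, origin at the centre of its foot's underside), about 120 from the empty spot on the stand's side; under the arm.
- post_b: The other standing neighbour post (blue band), about 120 from the empty spot on the other side.
- case: Bystander: closed wooden case 140 x 80 x 35, loose, origin at the centre of its underside.
- cleaner: Bystander: white bottle, diameter 56, 130 tall, loose, origin at the centre of its underside.
Things that resemble listed ones, but are neither listed nor needed, are in the scene too. Leave any pink, purple or turquoise look-alike of the post_fallen alone.

How it is judged (in metres and radians):
On the way, in this order (a step that is already met when the one before it is completed fails the run):
1. the fallen post stands upright on the empty spot, let go (angle between post_fallen's own z axis and vertical below 0.1 rad and distance between post_fallen and spot below 0.018 m and linear speed of post_fallen below 0.02 m/s and contact force between the fingers and post_fallen below 0.05 N), for 0.2 s.
2. the lock button is pushed down while the arm is still in (value of joint lock above 0.0055 m and value of joint draw below 0.01 m), for 0.1 s.
At the end, for the whole second after the job is handed in: The fingers hold the arm (more than 1 N) with the yellow pointer within 4 mm of the red rider along the scale for the whole last second, the lock button is down, and the once fallen post stands upright (within 0.1 rad) within 18 mm of the spot's centre, untouched (y of pointer in the frame of rider_mark between -0.004 and 0.004 m and contact force between the fingers and boom above 1 N and value of joint lock above 0.005 m and angle between post_fallen's own z axis and vertical below 0.1 rad and distance between post_fallen and spot below 0.018 m and contact force between the fingers and post_fallen below 0.05 N); the arm keeps its last pose, push and grip.
It fails at once if a neighbour post is tipped or shifted by more than 20 mm (distance of any of post_a, post_b from where it was at the start of the episode above 0.02 m or angle between any of post_a, post_b's own z axis and vertical above 0.35 rad).
It fails at once if the case or the bottle is shifted by more than 30 mm or the bottle is tipped (distance of any of case, cleaner from where it was at the start of the episode above 0.03 m or angle between cleaner's own z axis and vertical above 0.35 rad).
It also fails if it takes over 72 s, if anything falls off the work surface, if the arm or the gripper's body presses on something with over 40 N, if the wrist force passes 120 N, or if a joint passes its speed limit or range.

## Working session

There is one attempt and no reset: what is moved stays moved. The work goes in short steps, each a Python script; the robot and the scene stay as the last script left them, time stands still between calls to the robot, and variables do not carry over. Pictures are saved under pics/ and viewed, and the job is handed in when it is done.

```bash
ls; mkdir -p pics; python3 - <<'E'
from station import robot, fingers, vision, workorder, recognise
import cv2,numpy as np
for n in ["side","top","wrist"]:
    f=vision.grab_frame(n); cv2.imwrite(f"pics/a_{n}.png",f[:,:,::-1])
    c=vision.calibration(n); print(n,{k:np.round(v,4).tolist() for k,v in c.items()})
    if n!="wrist":
        for l in ["stand","handle_grip","lock_top","pointer","rider_mark","post_fallen","spot","case","cleaner","boom"]:
            print(l,[(round(d['p'],2),np.round(d['rect'],1).tolist()) for d in recognise(l,n)])
print(robot.current_time_s(),robot.current_eef_rot())
E
```

```text
pics
side {'mtx': [[466.2479, 0.0, 254.1246], [0.0, 466.2479, 195.3419], [0.0, 0.0, 1.0]], 'extrinsics': [[-0.7732, -0.6341, 0.002, 0.4044], [0.3482, -0.4219, 0.8371, -0.3129], [-0.53, 0.648, 0.547, -1.1589], [0.0, 0.0, 0.0, 1.0]]}
stand [(0.69, [205.9, 214.2, 80.3, 108.8])]
handle_grip [(0.67, [212.8, 188.3, 63.6, 48.3])]
lock_top [(0.5, [224.3, 181.3, 5.3, 4.0])]
pointer [(0.49, [213.9, 183.7, 64.2, 43.3]), (0.39, [351.6, 172.8, 44.2, 24.0])]
rider_mark [(0.5, [354.4, 172.8, 46.0, 24.2])]
post_fallen [(0.8, [265.2, 192.1, 25.2, 23.8]), (0.71, [337.5, 210.1, 23.6, 20.9]), (0.69, [241.0, 207.1, 18.0, 32.6]), (0.65, [272.2, 238.4, 33.7, 20.5]), (0.6, [295.9, 164.1, 19.6, 19.8]), (0.17, [223.3, 180.4, 7.3, 3.9])]
spot [(0.65, [264.1, 204.8, 78.1, 58.8])]
case [(0.84, [354.1, 173.4, 45.7, 21.6])]
cleaner [(0.75, [121.5, 292.7, 27.3, 52.8]), (0.7, [240.9, 207.2, 16.8, 32.4])]
boom [(0.84, [212.3, 186.8, 63.3, 47.1])]
top {'mtx': [[427.6248, 0.0, 256.1397], [0.0, 427.6248, 188.1768], [0.0, 0.0, 1.0]], 'extrinsics': [[0.0245, -0.9997, 0.0052, -0.0481], [0.993, 0.025, 0.1156, -0.5561], [-0.
[... 160 characters left out ...]
, 4.6])]
rider_mark [(0.29, [227.1, 173.0, 79.5, 44.0])]
post_fallen [(0.79, [296.9, 170.9, 14.9, 24.1]), (0.78, [318.0, 236.1, 24.3, 27.1]), (0.57, [358.0, 165.1, 25.4, 13.1]), (0.56, [288.6, 219.1, 25.8, 13.8])]
spot [(0.7, [295.6, 171.4, 83.4, 46.0])]
case [(0.68, [385.9, 217.1, 33.7, 37.8])]
cleaner [(0.82, [129.8, 176.3, 20.1, 14.7])]
boom [(0.79, [230.8, 164.4, 78.3, 7.9]), (0.45, [297.5, 171.1, 13.8, 26.5])]
wrist {'mtx': [[293.3225, 0.0, 255.1365], [0.0, 293.3225, 192.2696], [0.0, 0.0, 1.0]], 'T_tool_cam': [[0.001, 0.9559, 0.2937, 0.0744], [1.0, -0.0007, -0.0013, 0.0008], [-0.001, 0.2937, -0.9559, -0.1251], [0.0, 0.0, 0.0, 1.0]]}
1.15 [-1.79995663e+02  5.67192528e-04  1.67249694e+01]
```

```bash
python3 -c "
import cv2
a=cv2.imread('pics/a_side.png')[130:290,140:400];cv2.imwrite('pics/b_side.png',cv2.resize(a,None,fx=3,fy=3,interpolation=2))
a=cv2.imread('pics/a_top.png')[110:280,160:420];cv2.imwrite('pics/b_top.png',cv2.resize(a,None,fx=3,fy=3,interpolation=2))"
```

```text
(no output)
```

View pics/b_side.png

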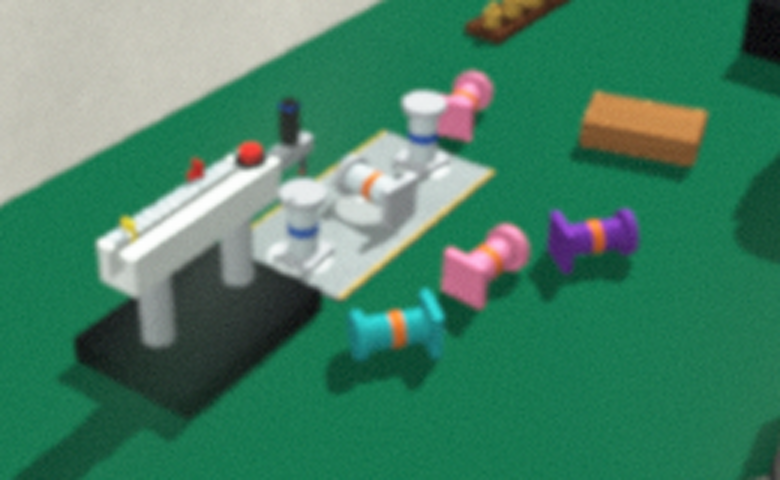

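View pics/b_top.png

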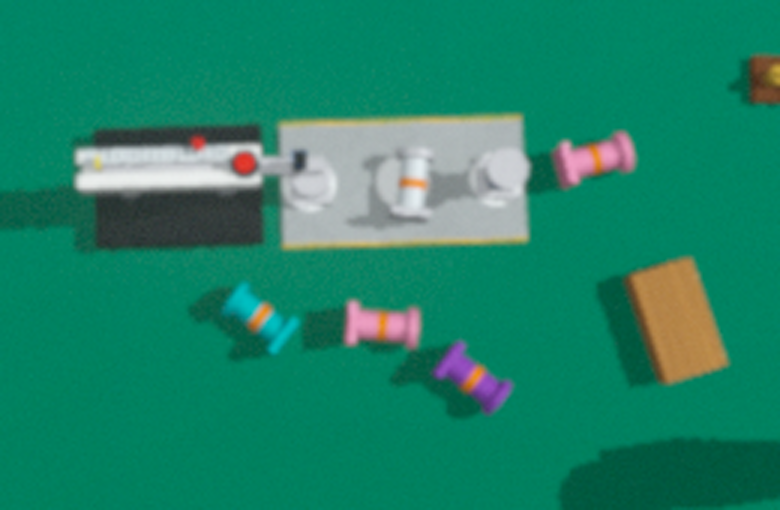

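View pics/a_wrist.png

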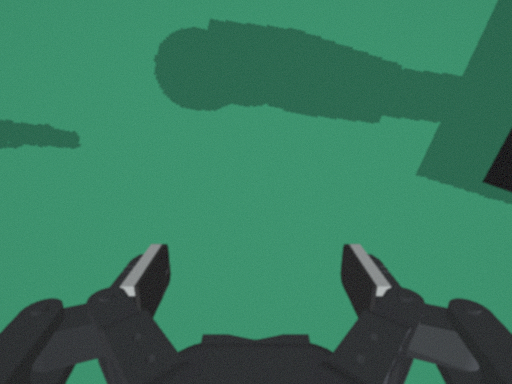

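View pics/a_top.png

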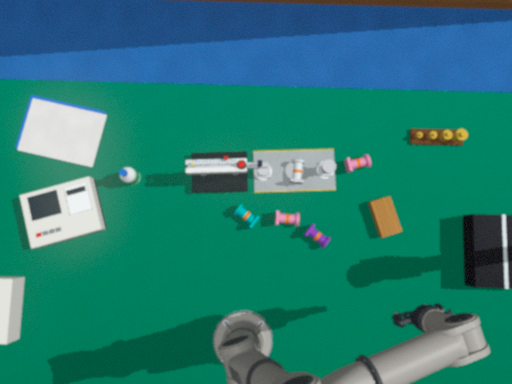

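```bash
cat > h.py <<'E'
from station import robot, fingers, vision, workorder, recognise
import cv2,numpy as np
from scipy.spatial.transform import Rotation as Ro
F=np.diag([1,-1,-1.])
def cam(n,pose=None):
    c=vision.calibration(n);K=c["mtx"]
    if n=="wrist":
        p,r=pose
        T=np.eye(4);T[:3,:3]=Ro.from_euler('xyz',r,degrees=True).as_matrix();T[:3,3]=p
        W=T@c["T_tool_cam"]   # cam->world
    else: W=np.linalg.inv(c["extrinsics"])
    return K,W
def ray(n,uv,pose=None):
    K,W=cam(n,pose); d=np.linalg.inv(K)@[uv[0],uv[1],1]; d=F@d
    return W[:3,3],W[:3,:3]@d
def onz(n,uv,z,pose=None):
    o,d=ray(n,uv,pose); return o+d*(z-o[2])/d[2]
def proj(n,X,pose=None):
    K,W=cam(n,pose); q=np.linalg.inv(W)@np.r_[X,1]; q=K@(F@q[:3]); return q[:2]/q[2]
def shot(fn):
    pose=(np.array(robot.current_tool_pos()),np.array(robot.current_eef_rot()))
    f=vision.grab_frame("wrist"); cv2.imwrite(fn,f[:,:,::-1]); np.save(fn.replace('.png','.npy'),np.array(pose)); return f,pose
E
python3 - <<'E'
from h import *
g=lambda u,v:(u/3+160,v/3+110)
for nm,u,v,z in [("l1",278,122,.004),("l2",522,115,.004),("l3",283,248,.004),("l4",527,241,.004),("handle tip",299,158,.204),("lock",244,163,.179),("rider",198,143,.18),("pointer",97,161,.18),("spot left edge",377,185,.004),("foot",410,213,.05),("head",413,154,.05),("A head",310,181,.089),("Bhead",504,171,.089),("sl mouth",262,177,.165),("sl back",76,182,.165)]:
    print(nm,np.round(onz("top",g(u,v),z)[:2],3))
E
```

```text
l1 [ 0.705 -0.017]
l2 [ 0.722 -0.33 ]
l3 [ 0.543 -0.028]
l4 [ 0.56  -0.337]
handle tip [ 0.624 -0.044]
lock [0.621 0.019]
rider [0.642 0.072]
pointer [0.619 0.186]
spot left edge [ 0.627 -0.146]
foot [ 0.586 -0.184]
head [ 0.66  -0.187]
A head [ 0.616 -0.059]
Bhead [ 0.634 -0.293]
sl mouth [ 0.607 -0.002]
sl back [0.596 0.211]
```

```bash
python3 - <<'E'
from h import *
# tool x fwd yaw~0, roll 180; tilt t: positive => tool points forward(+x)
for t in [-60,-45,-30,-15,0,15,30,45,60,75,90]:
    R=Ro.from_euler('y',-t,degrees=True)*Ro.from_euler('x',180,degrees=True)
    out=[]
    for z in (.03,.1,.15):
      for dx in (0,.03):
        e=R.as_euler('xyz',degrees=True)
        q=robot.inverse_kinematics([0.62+dx,-.18,z],e.tolist()); out.append(None if q is None else np.round(q).astype(int).tolist())
    print(t,(R.as_matrix()[:,2]).round(2),out[0],out[2],[o is not None for o in out])
robot.move_to([0.6,-0.13,0.32],[180,0,0])
f,p=shot('pics/w1.png')
for l in ["post_fallen","spot","lock_top","handle_grip","pointer","rider_mark"]:
    print(l,[(round(d['p'],2),np.round(d['rect'],1).tolist()) for d in recognise(l,"wrist")])
print(p,robot.current_time_s(),robot.current_joint_positions())
E
```

```text
-60 [-0.87 -0.   -0.5 ] None None [False, False, False, False, False, False]
-45 [-0.71 -0.   -0.71] None None [False, False, False, False, False, False]
-30 [-0.5  -0.   -0.87] [16, 63, -12, 47, 15, 101, -83] [16, 60, -13, 43, 15, 108, -83] [True, True, True, True, True, False]
-15 [-0.26 -0.   -0.97] [20, 50, -14, 67, 14, 79, -85] [21, 47, -16, 64, 14, 86, -84] [True, True, True, True, True, True]
0 [ 0. -0. -1.] [25, 41, -16, 85, 12, 57, -84] [26, 36, -17, 81, 11, 64, -83] [True, True, True, True, True, True]
15 [ 0.26 -0.   -0.97] [26, 33, -13, 100, 5, 33, -77] [28, 28, -15, 97, 5, 42, -78] [True, True, True, True, True, True]
30 [ 0.5  -0.   -0.87] [11, 29, 11, 114, -62, 17, -13] [31, 23, -14, 111, -14, 19, -58] [True, True, True, True, True, True]
45 [ 0.71 -0.   -0.71] [64, 43, -51, 123, 150, 18, 156] [32, 22, -10, 123, 242, 15, 48] [True, True, True, True, True, True]
60 [ 0.87 -0.   -0.5 ] [76, 64, -62, 130, 172, 38, 157] [76, 48, -62, 130, 174, 30, 142] [True, True, True, True, True, True]
75 [ 0.97 -0.   -0.26] [-25, 89, 63, 134, 184, 106, 26] [81, 67, -62, 134, 194, 47, 1
[... 295 characters left out ...]
, 109.8, 87.3, 58.4]), (0.61, [174.8, 250.3, 65.3, 59.8])]
spot [(0.57, [283.6, 126.2, 224.9, 118.4]), (0.3, [293.8, 139.5, 40.9, 69.6])]
lock_top [(0.86, [93.6, 160.1, 26.0, 24.7])]
handle_grip [(0.71, [100.9, 157.2, 200.6, 29.6])]
pointer [(0.57, [99.0, 157.6, 198.1, 32.3]), (0.52, [295.3, 139.5, 41.4, 67.2])]
rider_mark [(0.62, [36.0, 139.1, 24.9, 18.2])]
(array([ 0.59962772, -0.13171335,  0.31979851]), array([ 1.79940652e+02,  3.17401674e-02, -1.41110368e-01])) 3.6417 [ 25.10506519  26.20645814 -23.58273167  66.56139891  10.18356899
  89.17402345 -86.46805493]<sys>:0: UserWarning: Gimbal lock detected. Setting third angle to zero since it is not possible to uniquely determine all angles.
```

View pics/w1.png

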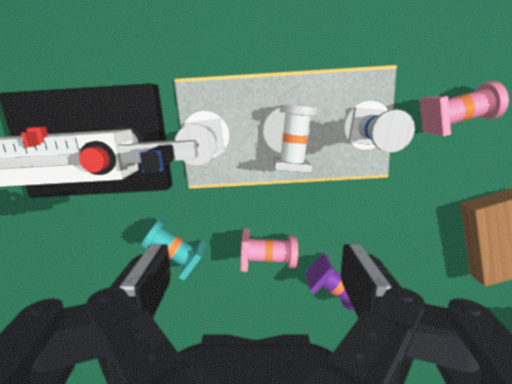

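```bash
python3 - <<'E'
from h import *
robot.move_to([0.57,-0.19,0.19],[180,0,0])
robot.pause(0.2)
f,p=shot('pics/w2.png'); print(p,robot.current_time_s())
def rot(t,yaw): return (Ro.from_euler('z',yaw,degrees=True)*Ro.from_euler('y',-t,degrees=True)*Ro.from_euler('x',180,degrees=True)).as_euler('xyz',degrees=True).tolist()
import warnings;warnings.simplefilter('ignore')
for yaw in (-30,-15,0,15):
  for z in (.045,.06):
   print(yaw,z,[(t,np.round(q[4:6]).tolist()) for t in (25,30,35,40,45) for q in [robot.inverse_kinematics([.625,-.18,z],rot(t,yaw))] if q is not None])
for yaw in (0,):
   print([(t,np.round(q[4:6]).tolist()) for t in (-25,-30,-35,-40) for z in (.03,.08) for q in [robot.inverse_kinematics([.63,-.185,z],rot(t,yaw))] if q is not None])
cv2.imwrite('pics/w2b.png',cv2.resize(f[60:330,100:460,::-1],None,fx=2.2,fy=2.2,interpolation=2))
E
```

```text
(array([ 0.57228751, -0.18854399,  0.19251458]), array([ 1.79973009e+02, -2.92858069e-01,  1.47001288e-01])) 4.5333
-30 0.045 [(25, [26.0, 21.0]), (30, [33.0, 13.0]), (35, [89.0, 26.0]), (40, [121.0, 12.0]), (45, [168.0, 15.0])]
-30 0.06 [(25, [26.0, 23.0]), (30, [33.0, 15.0]), (35, [-76.0, 15.0]), (40, [106.0, 15.0]), (45, [163.0, 13.0])]
-15 0.045 [(25, [18.0, 19.0]), (30, [48.0, 13.0]), (35, [97.0, 35.0]), (40, [220.0, 13.0]), (45, [180.0, 19.0])]
-15 0.06 [(25, [18.0, 20.0]), (30, [20.0, 12.0]), (35, [83.0, 14.0]), (40, [237.0, 16.0]), (45, [179.0, 17.0])]
0 0.045 [(25, [11.0, 20.0]), (30, [9.0, 12.0]), (35, [80.0, 16.0]), (40, [107.0, 21.0]), (45, [193.0, 14.0])]
0 0.06 [(25, [10.0, 22.0]), (30, [8.0, 14.0]), (35, [72.0, 16.0]), (40, [102.0, 19.0]), (45, [197.0, 12.0])]
15 0.045 [(25, [6.0, 25.0]), (30, [2.0, 18.0]), (35, [-2.0, 12.0]), (40, [68.0, 15.0]), (45, [250.0, 71.0])]
15 0.06 [(25, [5.0, 27.0]), (30, [1.0, 20.0]), (35, [-4.0, 14.0]), (40, [59.0, 15.0]), (45, [252.0, 69.0])]
[(-25, [19.0, 96.0]), (-25, [18.0, 100.0]), (-30, [20.0, 104.0]), (-30, [20.0, 108.0]), (-35, [21.0, 112.0]), (-35, [18.0, 116.0])]
```

View pics/w2b.png

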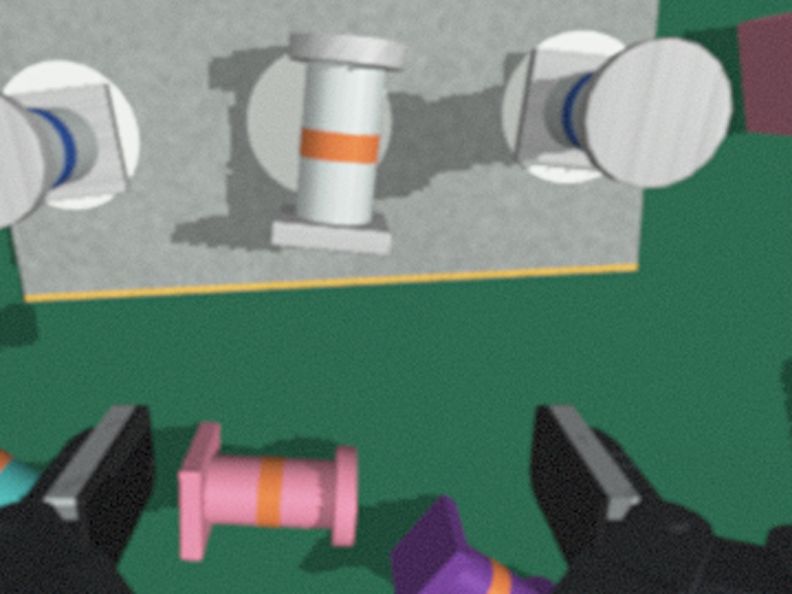

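```bash
python3 - <<'E'
from h import *
p=np.load('pics/w2.npy'); g=lambda u,v:(u/2.2+100,v/2.2+60)
for nm,u,v,z in [("spot",320,120,.004),("spotL",247,122,.004),("A",66,134,.004),("B",575,107,.004),("e1",26,297,.004),("e2",637,268,.004),("bandtop",340,148,.046),("band axis",339.5,146,.029),("ax head",347,68,.03),("ax foot",335,218,.03),("foot top edge L",273,220,.054),("foot top edge R",391,230,.054),("foot bottom side",332,240,.054),("head",349,35,.054)]:
    print(nm,np.round(onz("wrist",g(u,v),z,p)[:2],4))
E
```

```text
spot [ 0.6357 -0.1797]
spotL [ 0.6346 -0.1453]
A [ 0.6288 -0.0595]
B [ 0.642  -0.2991]
e1 [ 0.548  -0.0295]
e2 [ 0.5642 -0.3387]
bandtop [ 0.6259 -0.1891]
band axis [ 0.6255 -0.1889]
ax head [ 0.6578 -0.192 ]
ax foot [ 0.5939 -0.187 ]
foot top edge L [ 0.5973 -0.1615]
foot top edge R [ 0.5933 -0.2104]
foot bottom side [ 0.5889 -0.1859]
head [ 0.6688 -0.1924]
```

```bash
cat >> h.py <<'E'
import warnings;warnings.simplefilter('ignore')
def rot(t,yaw): return (Ro.from_euler('z',yaw,degrees=True)*Ro.from_euler('y',-t,degrees=True)*Ro.from_euler('x',180,degrees=True)).as_euler('xyz',degrees=True).tolist()
def tz(t,yaw):
    t,yaw=np.radians([t,yaw]); return np.array([np.sin(t)*np.cos(yaw),np.sin(t)*np.sin(yaw),-np.cos(t)])
def tcp(G,t,yaw,back=0): return (np.array(G)+(0.002-back)*tz(t,yaw)).tolist()
E
python3 - <<'E'
from h import *
G=[0.630,-0.1893,0.030]; t,y=-30,-4.5
robot.move_to(tcp(G,t,y,.09),rot(t,y))
robot.line_to(tcp(G,t,y,0),rot(t,y),velocity=.08)
shot('pics/w3.png'); print(robot.current_tool_pos(),tcp(G,t,y),robot.current_contact_force(),robot.current_time_s())
cv2.imwrite('pics/s3.png',cv2.resize(vision.grab_frame("side")[130:290,140:400,::-1],None,fx=3,fy=3))
E
```

```text
Traceback (most recent call last):
station.PlanningError: the arm cannot take that pose within its joint ranges
```

```bash
python3 - <<'E'
from h import *
G=[0.630,-0.1893,0.030]; y=-4.5
for t in (-30,-27,-24,-20):
  print(t,[(b,None if q is None else round(q[5])) for b in (.05,.06,.07,.09) for q in [robot.inverse_kinematics(tcp(G,t,y,b),rot(t,y))]],
   [(b,None if q is None else round(q[5])) for b in (.06,.09) for q in [robot.inverse_kinematics((np.array(tcp(G,t,y))+[0,0,b]).tolist(),rot(t,y))]])
E
```

```text
-30 [(0.05, 113), (0.06, 115), (0.07, None), (0.09, None)] [(0.06, 110), (0.09, 113)]
-27 [(0.05, 107), (0.06, 109), (0.07, 111), (0.09, 115)] [(0.06, 105), (0.09, 108)]
-24 [(0.05, 102), (0.06, 103), (0.07, 105), (0.09, 109)] [(0.06, 100), (0.09, 103)]
-20 [(0.05, 95), (0.06, 96), (0.07, 98), (0.09, 101)] [(0.06, 94), (0.09, 97)]
```

```bash
python3 - <<'E'
from h import *
G=[0.630,-0.1893,0.030]; t,y=-27,-4.5
robot.move_to(tcp(G,t,y,.085),rot(t,y))
robot.line_to(tcp(G,t,y,0),rot(t,y),velocity=.08)
shot('pics/w3.png'); print(robot.current_tool_pos(),tcp(G,t,y),robot.current_contact_force(),robot.current_time_s())
cv2.imwrite('pics/s3.png',cv2.resize(vision.grab_frame("side")[130:290,140:400,::-1],None,fx=3,fy=3))
E
```

```text
[ 0.62969611 -0.18924131  0.02883267] [0.629094818002919, -0.1892287606318428, 0.028217986951623263] [-0.36749669  0.08318987 -1.06886684] 6.7167
```

View pics/w3.png

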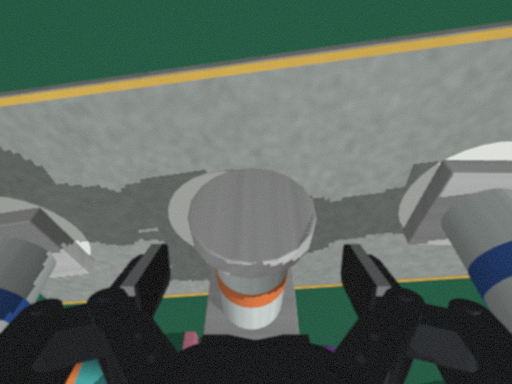

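View pics/s3.png

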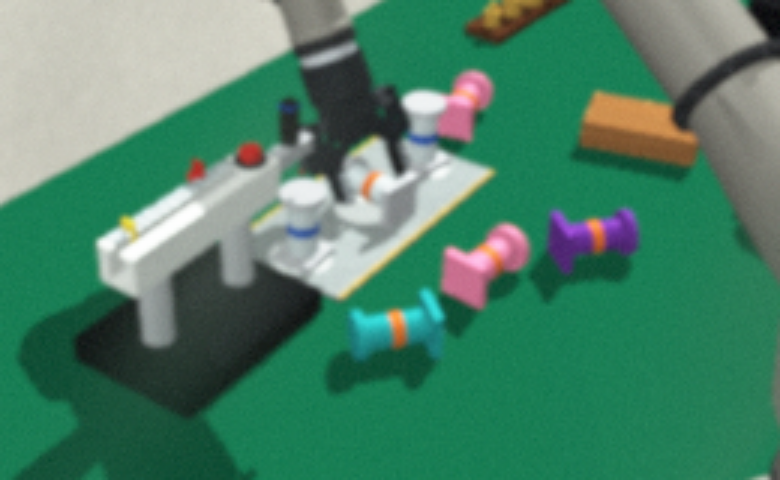

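```bash
python3 - <<'E'
from h import *
G=[0.630,-0.1893,0.030]; t,y=-27,-4.5
fingers.gripper_to(0.0,50); print(robot.current_finger_gap())
p=np.array(robot.current_tool_pos())
robot.line_to((p+[-.02,0,.1]).tolist(),rot(t,y),velocity=.12)
print(robot.current_finger_gap(),robot.current_contact_force())
s=np.array([.6357,-.1797,.004])
robot.line_to(tcp(s+[-.01,0,.12],0,0),rot(0,0),velocity=.12)
for ty in [(15,8),(33,15)]:
    robot.line_to(tcp(s+[-.0,0,.13],*ty),rot(*ty),velocity=.1)
print(robot.current_tool_pos(),robot.current_joint_positions(),robot.current_time_s())
shot('pics/w4.png')
cv2.imwrite('pics/s4.png',cv2.resize(vision.grab_frame("side")[130:290,140:400,::-1],None,fx=3,fy=3))
E
```

```text
0.37869066440538607
0.38107102015877803 [ 0.67253698 -0.41824178 -3.69154675]
[ 0.63756552 -0.17956009  0.13220746] [ 58.54664419  29.90379702 -44.85779766 104.7475756    2.43072325
  25.91029131 -54.24393123] 9.9667
```

View pics/w4.png

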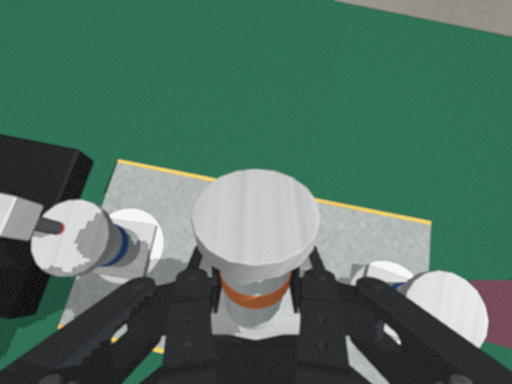

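View pics/s4.png

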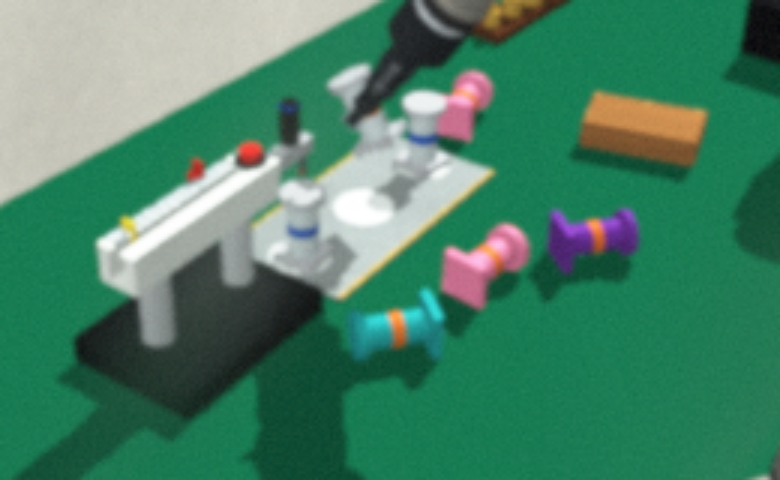

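```bash
python3 - <<'E'
from h import *
s=np.array([.6357,-.1797,.004]); T=(33,15)
a=np.array([np.cos(np.radians(15)),np.sin(np.radians(15)),0]);z=np.array([0,0,1.])
def Gd(d,g=.046):
    d=np.radians(d); n=np.cos(d)*z+np.sin(d)*a; m=np.cos(d)*a-np.sin(d)*z
    return s+.025*a+g*n-.025*m
robot.line_to(tcp(Gd(30)+.03*z,*T),rot(*T),velocity=.12)
c=robot.line_to(tcp(Gd(30)-.008*z,*T),rot(*T),velocity=.03,f_stop=3)
p=np.array(robot.current_tool_pos()); print(c,p,tcp(Gd(30),*T),robot.current_contact_force())
off=p-np.array(tcp(Gd(30),*T)); print(off)
np.save('off.npy',off)
fingers.gripper_to(0.0,20)
for d in (22,15,8,0):
    e=off*[0,0,1]-[0,0,.001]
    if abs(off[2])>.006: print("odd");break
    st=robot.line_to((np.array(tcp(Gd(d),*T))+e).tolist(),rot(*T),velocity=.03,f_stop=20)
    print(d,st,robot.current_contact_force(),robot.current_finger_gap())
shot('pics/w5.png');print(robot.current_time_s())
cv2.imwrite('pics/s5.png',cv2.resize(vision.grab_frame("side")[130:290,140:400,::-1],None,fx=3,fy=3))
E
```

```text
True [ 0.66211665 -0.17245296  0.05465977] [0.6622036938882824, -0.17259835662619305, 0.05465982743819333] [-1.40694384 -0.24577771  5.93574384]
[-8.70399621e-05  1.45392330e-04 -6.20554753e-08]
22 False [2.9685781  1.75760971 3.64627396] 0.3857514388212654
15 False [4.13425429 2.30442207 5.79056355] 0.38113549048083734
8 False [5.47915236 3.40453535 8.41992728] 0.3832782936824019
0 False [ 7.53750173  3.02721642 12.71798566] 0.38105359131482613
13.3
```

View pics/w5.png

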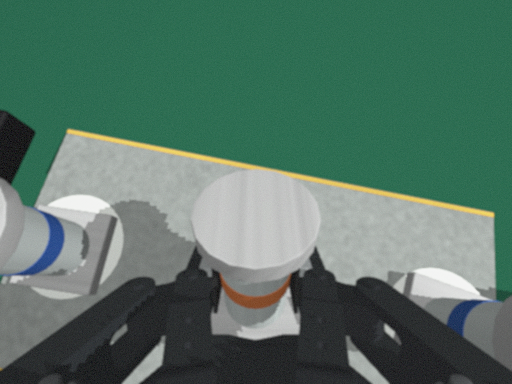

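View pics/s5.png

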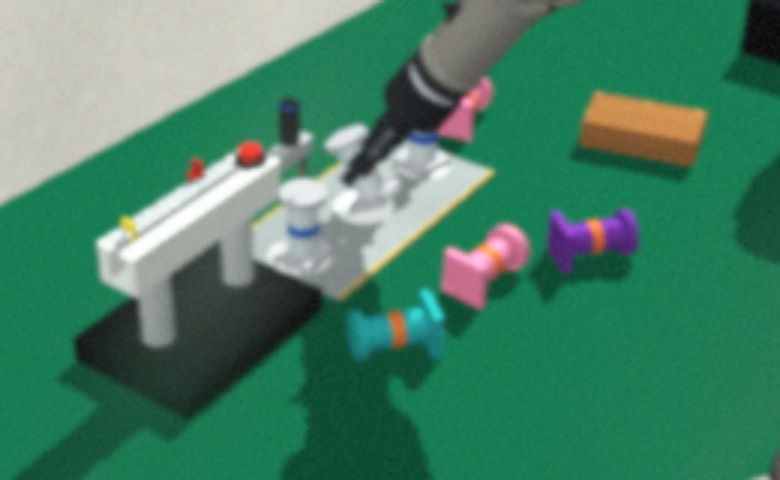

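```bash
python3 - <<'E'
from h import *
s=np.array([.6357,-.1797,.004]);print(robot.current_tool_pos(),robot.current_eef_rot(),np.round(robot.current_joint_positions()))
for yaw in (15,22,30,38,45,55,65,75):
  print(yaw,[(t,np.round(q).astype(int).tolist()) for t in (33,38,43,48,53,58,63) for q in [robot.inverse_kinematics(tcp(s+[0,0,.055],t,yaw),rot(t,yaw))] if q is not None and abs(q[4])<60])
E
```

```text
[ 0.64449654 -0.17882192  0.05442085] [179.51570755 -33.93323843  15.25765705] [ 55.  37. -40. 108.   6.  15. -55.]
15 [(33, [55, 36, -41, 108, 6, 17, -55]), (38, [50, 33, -30, 112, -43, 13, -7])]
22 [(33, [60, 40, -46, 105, 8, 21, -48]), (38, [65, 42, -51, 108, 8, 16, -44]), (43, [75, 51, -62, 111, 37, 14, -67])]
30 [(33, [63, 44, -51, 102, 11, 28, -41]), (38, [69, 47, -55, 104, 10, 23, -37]), (43, [73, 51, -59, 106, 9, 20, -33]), (48, [77, 55, -62, 108, 9, 17, -28]), (53, [81, 61, -65, 109, 9, 14, -24]), (58, [84, 67, -68, 110, 9, 12, -19]), (63, [83, 65, -61, 111, -42, 14, 32])]
38 [(33, [66, 48, -55, 98, 14, 34, -35]), (38, [70, 51, -58, 100, 12, 31, -31]), (43, [74, 55, -61, 101, 11, 29, -27]), (48, [78, 59, -64, 102, 10, 26, -22]), (53, [81, 64, -67, 103, 9, 25, -17]), (58, [84, 70, -70, 104, 11, 24, -15]), (63, [87, 77, -73, 104, 13, 24, -13])]
45 [(33, [67, 52, -58, 94, 16, 41, -30]), (38, [70, 55, -61, 95, 15, 38, -26]), (43, [74, 58, -63, 96, 13, 36, -22]), (48, [77, 62, -65, 97, 11, 35, -17]), (53, [80, 67, -68, 98, 11, 34, -14]), (58, [83, 73, -71, 98, 12, 34, -11]), (63, [81, 69, -62, 98, -14, 34, 12])]
55 [(33, [67, 57, -61, 88, 19, 50, -23]), (38, [70, 60, -64, 89, 18, 49, -19]), (43, [72, 63, -66, 89, 16, 48, -15]), (48, [75, 67, -68, 89, 14, 47, -12]), (53, [77, 71, -70, 89, 13, 47, -9]), (58, [80, 76, -73, 89, 14, 48, -7]), (63, [77, 71, -62, 88, -7, 48, 11])]
65 [(33, [65, 61, -64, 82, 22, 59, -15]), (38, [67, 64, -66, 82, 20, 59, -12]), (43, [70, 67, -67, 82, 18, 59, -9]), (48, [72, 71, -69, 81, 16, 59, -6]), (53, [73, 75, -72, 80, 16, 60, -4]), (58, [72, 71, -62, 79, 0, 60, 9]), (63, [73, 74, -62, 78, -4, 61, 12])]
75 [(33, [62, 64, -65, 76, 24, 68, -7]), (38, [64, 67, -67, 75, 22, 69, -5]), (43, [66, 70, -69, 74, 20, 70, -3]), (48, [67, 74, -71, 72, 19, 71, -1]), (53, [66, 71, -62, 71, 6, 71, 9]), (58, [67, 74, -62, 69, 3, 72, 12]), (63, [67, 77, -62, 68, 0, 74, 14])]
```

```bash
python3 - <<'E'
from h import *
s=np.array([.6357,-.1797,.004])
fingers.gripper_to(0.0,50)
p=np.array(robot.current_tool_pos())
robot.line_to((p+[0,0,.07]).tolist(),velocity=.12)
for T in [(35,25),(40,34),(48,38),(55,40)]:
    robot.line_to(tcp(s+[0,0,.12],*T),rot(*T),velocity=.08)
    print(np.round(robot.current_joint_positions(),1))
shot('pics/w6.png');print(robot.current_time_s(),robot.current_contact_force())
cv2.imwrite('pics/s6.png',cv2.resize(vision.grab_frame("side")[130:290,140:400,::-1],None,fx=3,fy=3))
cv2.imwrite('pics/t6.png',vision.grab_frame("top")[:,:,::-1])
E
```

```text
[ 65.7  36.6 -52.3 102.8   3.9  28.8 -42.6]
[ 72.5  44.2 -59.8 100.6   4.3  32.  -30.8]
[ 78.8  52.7 -66.1 101.    3.8  31.4 -21.7]
[ 82.5  59.8 -69.6 101.1   2.2  31.  -14.2]
15.6667 [ 0.25953867  0.27193259 -3.16061995]
```

View pics/w6.png

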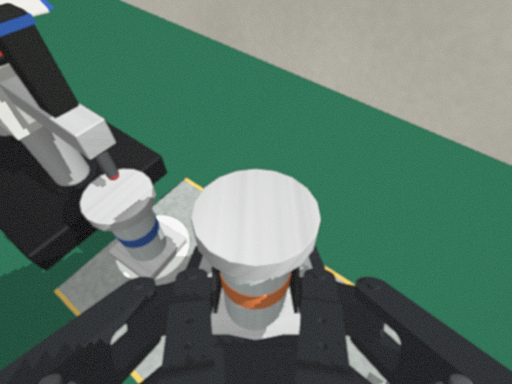

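View pics/s6.png

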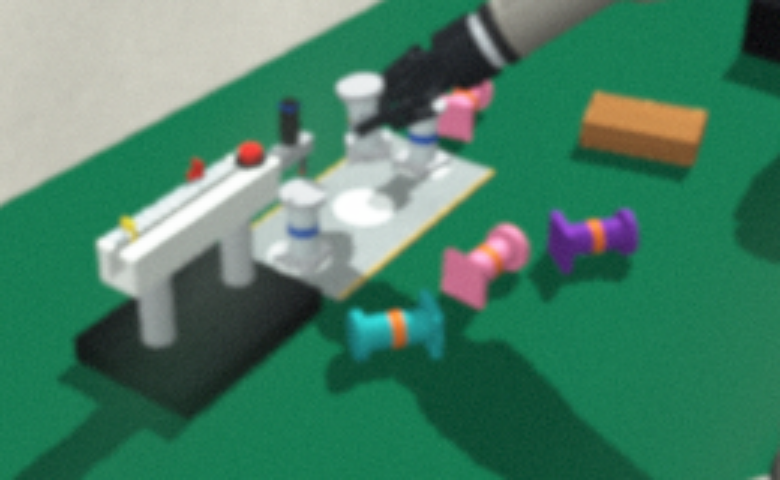

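View pics/t6.png

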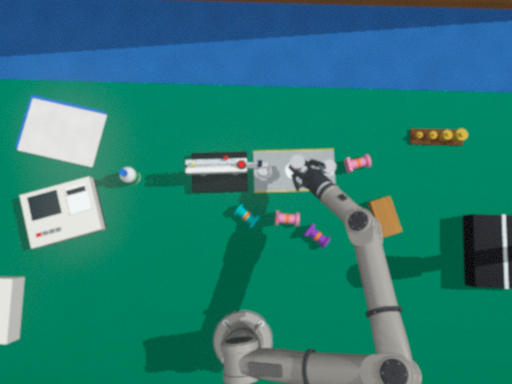

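```bash
python3 - <<'E'
from h import *
s=np.array([.6357,-.1797,.004]); T=(55,40); d=np.radians(8)
a=np.array([np.cos(np.radians(40)),np.sin(np.radians(40)),0]);z=np.array([0,0,1.])
n=np.cos(d)*z+np.sin(d)*a; m=np.cos(d)*a-np.sin(d)*z
G=s+.025*a+.046*n-.025*m
robot.line_to(tcp(G+.015*z,*T),rot(*T),velocity=.1)
c=robot.line_to(tcp(G-.006*z,*T),rot(*T),velocity=.02,f_stop=3)
print(c,robot.current_tool_pos(),tcp(G,*T),robot.current_contact_force(),np.round(robot.current_joint_positions(),1))
print(robot.current_time_s())
shot('pics/w7.png')
cv2.imwrite('pics/s7.png',cv2.resize(vision.grab_frame("side")[130:290,140:400,::-1],None,fx=3,fy=3))
E
```

```text
True [ 0.64189323 -0.17452936  0.05156931] [0.642045578948344, -0.17437542704483822, 0.05188450581341178] [-1.99109144 -1.51352973  5.00831707] [ 80.3  66.2 -65.8 101.7   4.7  26.  -10.7]
17.2333
```

View pics/w7.png

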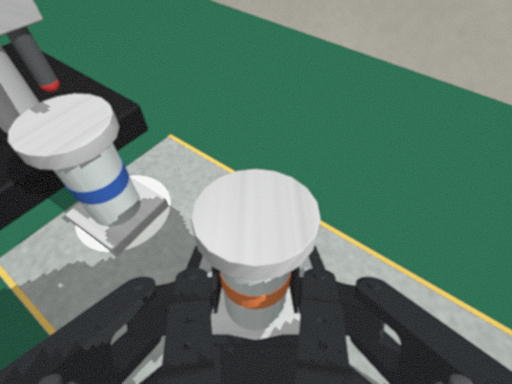

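View pics/s7.png

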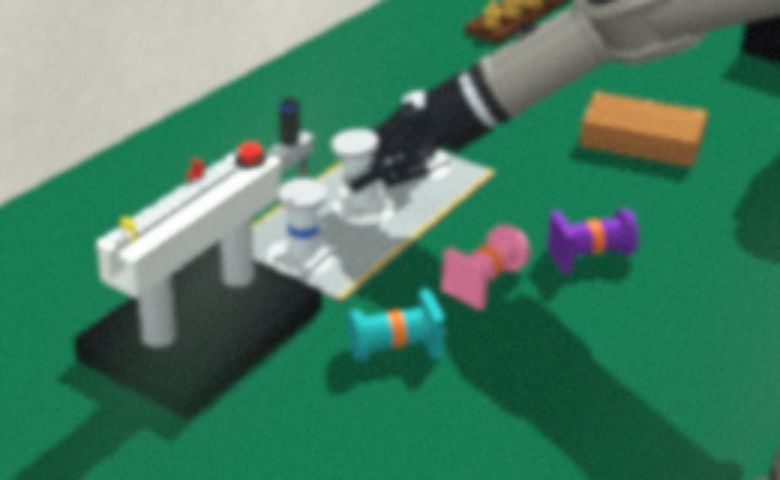

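```bash
python3 - <<'E'
from h import *
fingers.gripper_to(0.5,20); fingers.gripper_to(0.8)
print(robot.current_finger_gap())
T=(55,40);p=np.array(robot.current_tool_pos())
robot.line_to((p-.09*tz(*T)).tolist(),velocity=.1)
shot('pics/w8.png');print(robot.current_time_s(),np.round(robot.current_joint_positions(),1))
cv2.imwrite('pics/s8.png',cv2.resize(vision.grab_frame("side")[130:290,140:400,::-1],None,fx=3,fy=3))
E
```

```text
0.8020447315524268
19.0583 [ 89.9  61.9 -69.3 102.7   2.3  34.7  -8.5]
```

View pics/w8.png

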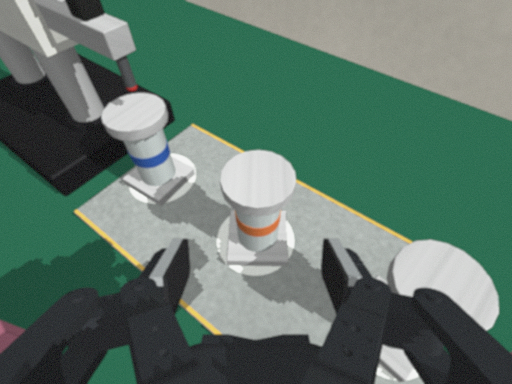

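View pics/s8.png

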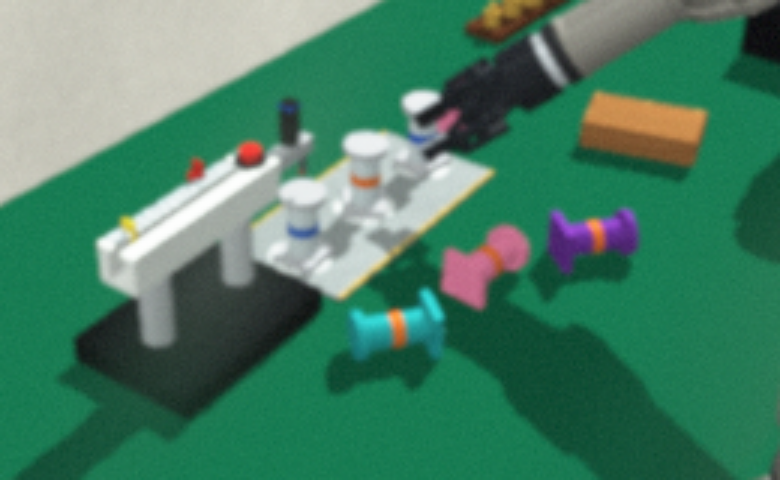

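```bash
python3 - <<'E'
from h import *
p=np.array(robot.current_tool_pos())
robot.line_to([p[0]-.02,p[1],.27],velocity=.2)
robot.move_to([0.57,0.0,0.32],[180,0,3.1])
robot.pause(.3)
f,pp=shot('pics/w9.png');print(pp,robot.current_time_s(),np.round(robot.current_joint_positions(),1))
for l in ["post_fallen","lock_top","handle_grip","pointer","rider_mark"]:
    print(l,[(round(d['p'],2),np.round(d['rect'],1).tolist()) for d in recognise(l,"wrist")])
cv2.imwrite('pics/w9b.png',cv2.resize(f[60:330,0:400,::-1],None,fx=2,fy=2,interpolation=2))
E
```

```text
(array([ 0.5699622 , -0.0008158 ,  0.31965067]), array([-1.79987567e+02,  3.50192094e-02,  3.02582482e+00])) 22.05 [  37.5   30.9  -64.6   73.6   27.7   91.8 -109.6]
post_fallen [(0.91, [408.8, 269.9, 63.9, 48.8]), (0.84, [394.5, 116.5, 72.8, 48.2]), (0.77, [348.9, 238.9, 65.5, 40.5]), (0.72, [253.6, 232.2, 59.3, 56.6])]
lock_top [(0.79, [237.1, 123.2, 23.9, 25.4])]
handle_grip [(0.6, [187.7, 124.8, 290.4, 26.5]), (0.48, [304.7, 120.3, 47.8, 46.6])]
pointer [(0.62, [186.3, 125.7, 287.7, 28.2])]
rider_mark [(0.77, [178.5, 101.2, 13.6, 18.5]), (0.33, [186.0, 125.0, 287.3, 30.9])]
```

View pics/w9b.png

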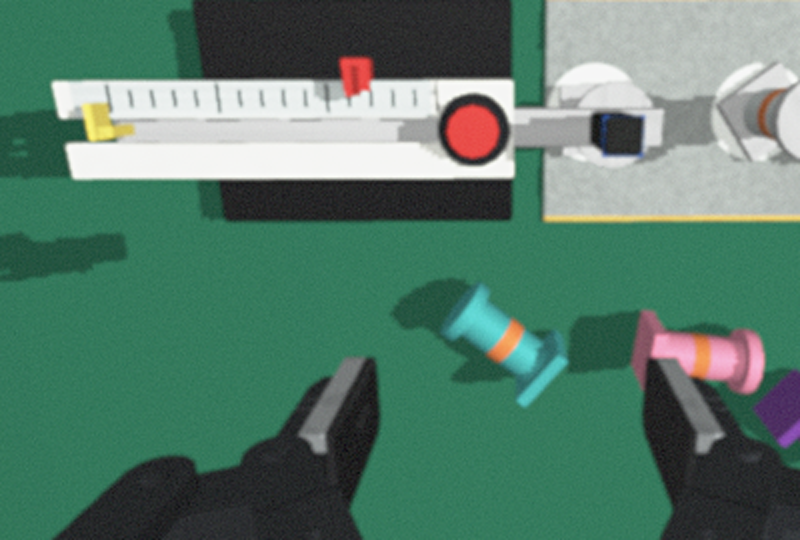

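```bash
python3 - <<'E'
from h import *
ims=[]
for i,yy in enumerate((.072,.187)):
    robot.move_to([0.585,yy,0.24],[180,0,3.1]); robot.pause(.3)
    f,pp=shot(f'pics/v{i}.png'); print(pp)
    c=proj("wrist",[.63,yy,.18],pp); print(c)
    u,v=np.round(c).astype(int); u0=max(0,u-65);v0=max(0,v-65); print(u0,v0)
    ims.append(cv2.resize(f[v0:v0+130,u0:u0+130,::-1],(390,390),interpolation=2))
cv2.imwrite('pics/v.png',np.hstack(ims));print(robot.current_time_s())
E
```

```text
(array([0.58573154, 0.07092819, 0.24107139]), array([ 1.79985778e+02, -1.12286789e-01,  2.96698963e+00]))
[255.31875747 152.1765797 ]
190 87
(array([0.58557427, 0.18537502, 0.23990484]), array([1.79965678e+02, 7.54136602e-04, 2.94178974e+00]))
[254.39853756 152.01816936]
189 87
24.0417
```

View pics/v.png

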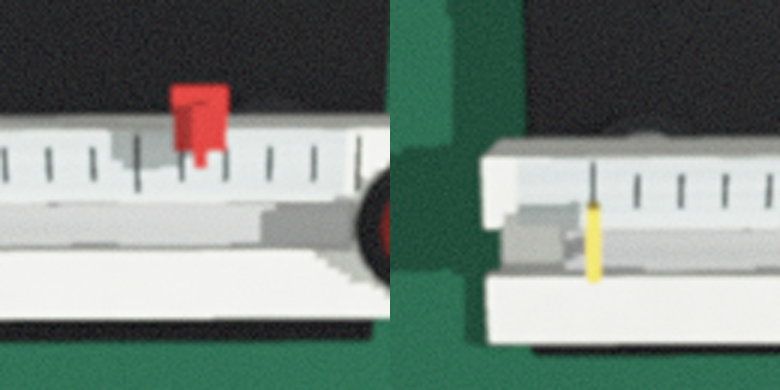

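```bash
python3 - <<'E'
from h import *
A=np.load('pics/v0.npy');B=np.load('pics/v1.npy')
r=onz("wrist",(256.7,140.3),.18,A);q=onz("wrist",(256.8,155.5),.18,B)
L=onz("wrist",(138/3+190,140),.165,A);Z=onz("wrist",(202/3+189,145),.165,B)
print(r,q,np.linalg.norm((r-q)[:2]),L,Z,np.linalg.norm(L-Z))
y=np.radians(3.1);yd=np.array([np.sin(y),-np.cos(y),0]);print((r-q)@yd,(L-Z)@yd)
P=np.load('pics/w9.npy');g=lambda u,v:(u/2,v/2+60)
print("lock",onz("wrist",g(474,131),.179,P),"tip",onz("wrist",g(620,134),.204,P),"mouth",onz("wrist",g(514,81),.165,P),onz("wrist",g(514,179),.165,P),"back",onz("wrist",g(53,83),.165,P),onz("wrist",g(70,179),.165,P))
E
```

```text
[0.63754474 0.07152863 0.18      ] [0.62786245 0.1853621  0.18      ] 0.11424450065854232 [0.63519679 0.08540933 0.165     ] [0.63240834 0.18581971 0.165     ] 0.10044909093669852
0.11419050202194456 0.10041424251446553
lock [0.62387462 0.01698545 0.179     ] tip [ 0.6277964  -0.04301617  0.204     ] mouth [6.45995840e-01 3.84303576e-04 1.65000000e-01] [ 0.60141764 -0.00210186  0.165     ] back [0.63383529 0.20985162 0.165     ] [0.59004431 0.20941022 0.165     ]
```

```bash
python3 - <<'E'
from h import *
y=np.radians(3.2);yd=np.array([np.sin(y),-np.cos(y),0])
h=np.array([.6268,-.0455,.184])
for yaw in (93.2,-86.8):
  for X in ([.6238,.0173,.19],h,h+.114*yd,h+[0,0,.06]):
    q=robot.inverse_kinematics(tcp(X,0,yaw),rot(0,yaw)); print(yaw,None if q is None else np.round(q).astype(int).tolist())
print(np.round(robot.current_joint_positions()))
E
```

```text
93.2 [35, 47, -72, 78, 44, 85, -30]
93.2 [40, 48, -72, 77, 45, 85, -25]
93.2 [48, 51, -72, 73, 47, 87, -14]
93.2 [39, 45, -72, 72, 42, 91, -22]
-86.8 [-15, 29, 18, 80, -9, 72, -173]
-86.8 [3, 29, -1, 79, 0, 72, -174]
-86.8 [27, 34, -24, 74, 14, 75, -174]
-86.8 [3, 27, -1, 74, 0, 79, -174]
[  15.   38.  -60.   75.   32.   85. -129.]
```

```bash
python3 - <<'E'
from h import *
robot.move_j([25.1,26.2,-23.6,66.6,10.2,89.2,7])
yaw=93.2; L=[.6238,.0173]
robot.move_to([*L,.25],rot(0,yaw))
fingers.gripper_to(0.0,30)
print(robot.tip_reach,robot.current_tool_pos(),robot.current_eef_rot(),np.round(robot.current_joint_positions()))
robot.line_to([*L,.184+robot.tip_reach],velocity=.08)
robot.pause(.2); f0=robot.current_contact_force()
c=robot.line_to([*L,.167+robot.tip_reach],velocity=.02,f_stop=15)
print(c,np.array(robot.current_tool_pos())-[0,0,robot.tip_reach],f0,robot.current_contact_force())
robot.pause(.3);print(np.array(robot.current_tool_pos())-[0,0,robot.tip_reach],robot.current_contact_force())
robot.line_to([*L,.25],velocity=.1)
robot.move_to([.60,.0173,.28],rot(0,yaw))
print(robot.current_time_s())
cv2.imwrite('pics/s10.png',cv2.resize(vision.grab_frame("side")[130:290,140:400,::-1],None,fx=3,fy=3))
shot('pics/w10.png')
E
```

```text
0.017 [0.62378517 0.01723428 0.25002047] [1.79998866e+02 1.06014722e-03 9.31963575e+01] [ 13.  29. -25.  73.  12.  81.  -9.]
True [0.62398412 0.01732018 0.17222081] [ 0.2264205   0.20362029 -0.54155829] [-0.14635388  0.60653018  3.85379687]
[0.62400698 0.01731581 0.17220728] [-0.97156622 -0.18343404  4.55538951]
30.3917
```

View pics/s10.png

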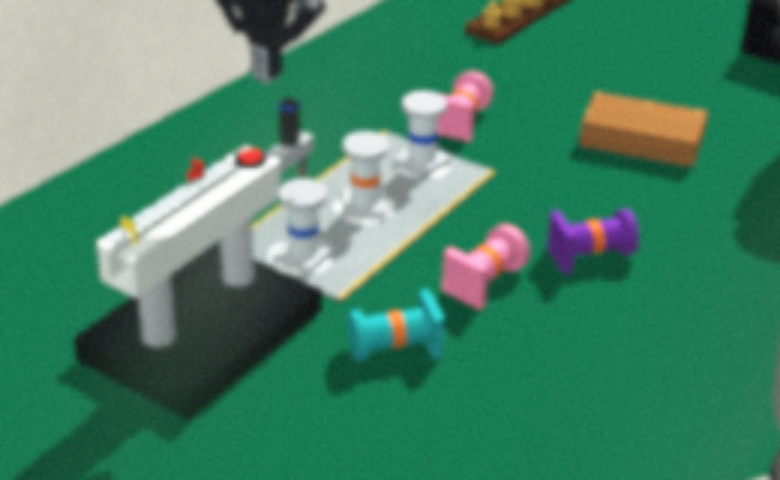

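View pics/w10.png

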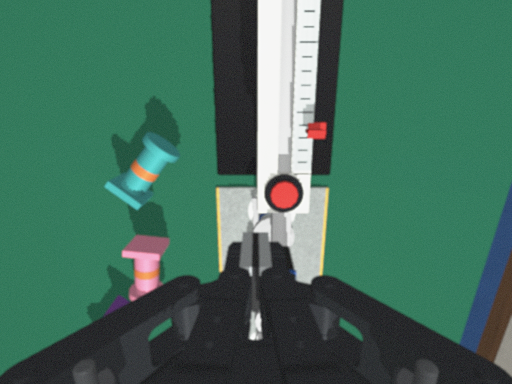

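```bash
python3 - <<'E'
from h import *
f=cv2.imread('pics/w9.png');P=np.load('pics/w9.npy')
c=f[70:170,340:460].copy();c=cv2.resize(c,None,fx=6,fy=6,interpolation=2)
for X,col in (([.6357,-.1797,.004],(0,0,255)),([.6357,-.1797,.089],(255,0,0))):
    q=proj("wrist",X,P);print(q)
    for th in np.linspace(0,2*np.pi,60):
        r=.034 if X[2]<.01 else .025
        w=proj("wrist",np.array(X)+[r*np.cos(th),r*np.sin(th),0],P);cv2.circle(c,tuple(int(k) for k in (w-[340,70])*6),2,col,-1)
cv2.imwrite('pics/w9c.png',c)
E
```

```text
[380.63515279 114.68971469]
[410.16022002 117.7574769 ]
```

View pics/w9c.png

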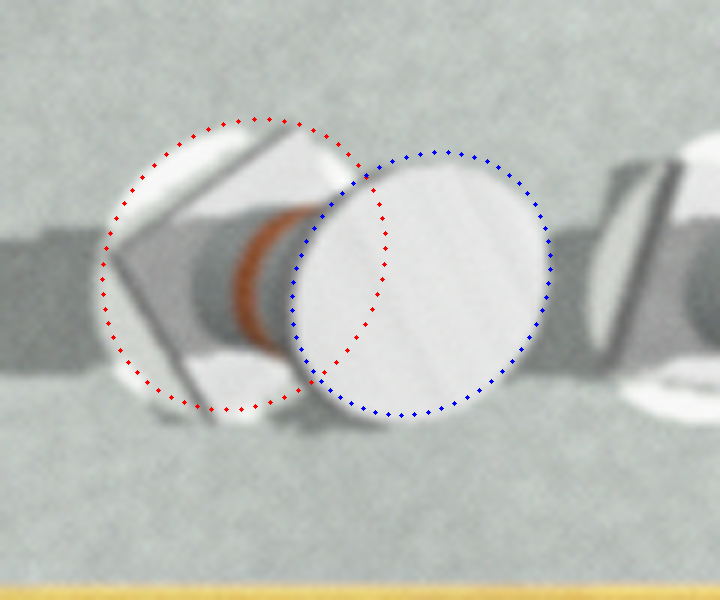

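```bash
python3 - <<'E'
from h import *
yaw=93.2;h=np.array([.6268,-.0455,.184])
fingers.gripper_to(0.65,60)
robot.move_to(tcp(h+[0,0,.07],0,yaw),rot(0,yaw))
shot('pics/w11.png')
robot.line_to(tcp(h,0,yaw),velocity=.08)
print(robot.current_contact_force(),robot.current_tool_pos(),robot.current_time_s(),np.round(robot.current_joint_positions()))
shot('pics/w12.png')
E
```

```text
[-0.05328285 -0.11886754  0.13024208] [ 0.62731631 -0.04542391  0.1827221 ] 32.5333 [ 18.  31. -24.  78.  13.  73.  -4.]
```

View pics/w12.png

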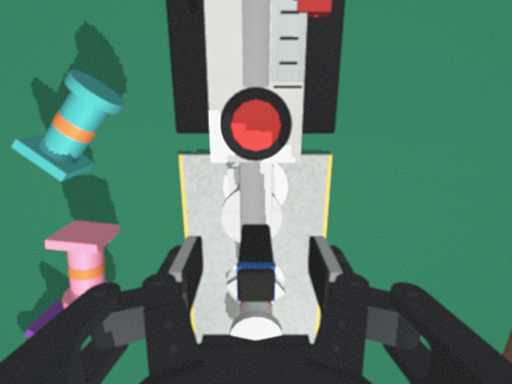

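```bash
python3 - <<'E'
from h import *
yaw=93.2;y=np.radians(3.2);yd=np.array([np.sin(y),-np.cos(y),0])
fingers.gripper_to(0.0,60);robot.pause(.2)
p0=np.array(robot.current_tool_pos());print(robot.current_finger_gap(),p0,robot.current_contact_force())
np.save('p0.npy',p0)
robot.line_to((p0+.060*yd).tolist(),velocity=.06)
print(robot.current_contact_force())
robot.line_to((p0+.114*yd).tolist(),velocity=.05)
robot.pause(.3)
p=np.array(robot.current_tool_pos());print((p-p0)@yd,p-p0,robot.current_contact_force(),robot.current_finger_gap(),robot.current_time_s())
cv2.imwrite('pics/s13.png',cv2.resize(vision.grab_frame("side")[130:290,140:400,::-1],None,fx=3,fy=3,interpolation=2))
cv2.imwrite('pics/t13.png',cv2.resize(vision.grab_frame("top")[110:280,160:420,::-1],None,fx=3,fy=3,interpolation=2))
shot('pics/w13.png')
E
```

```text
0.17565423129856245 [ 0.62749466 -0.04547088  0.18250446] [3.32814575 0.54524982 1.5415311 ]
[1.58101569 3.13732686 0.71015729]
0.1129114577288808 [ 6.27328777e-03 -1.12737057e-01 -1.02065247e-06] [1.62652735 4.70136931 2.63951091] 0.18008473902571714 35.9
```

View pics/s13.png

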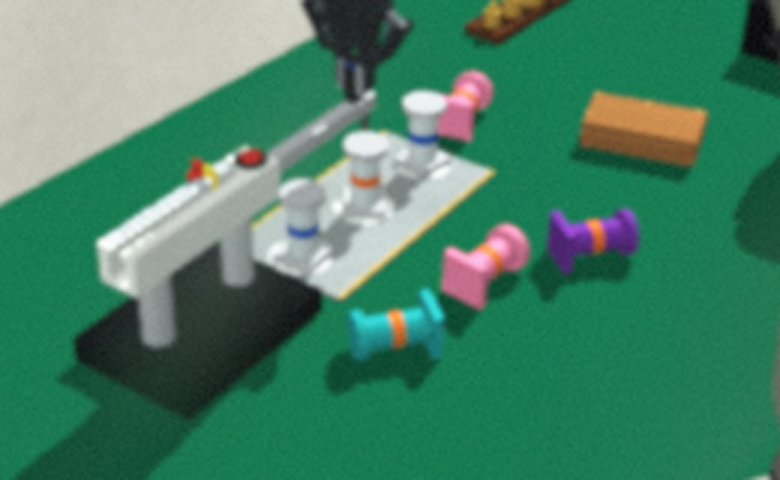

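View pics/t13.png

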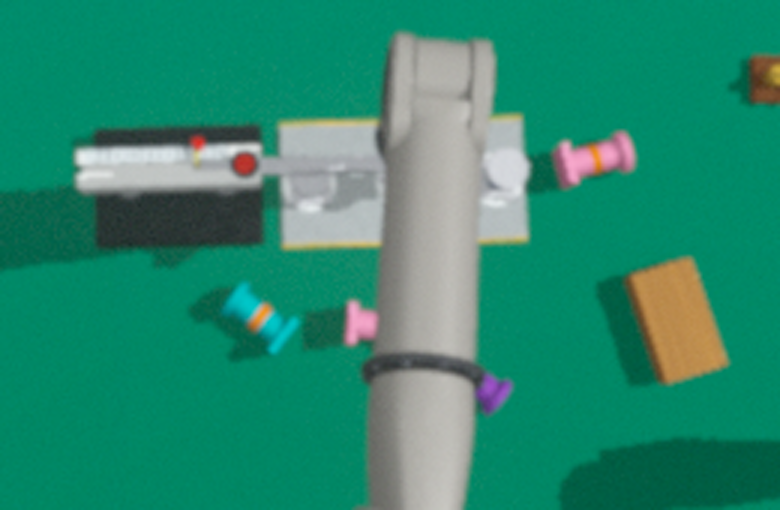

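View pics/w13.png

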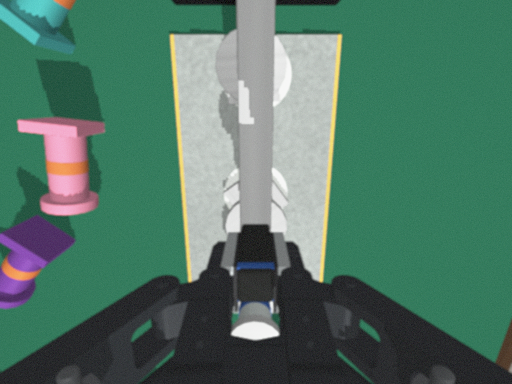

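```bash
python3 - <<'E'
from h import *
y=np.radians(3.2);yd=np.array([np.sin(y),-np.cos(y),0]);p0=np.load('p0.npy')
robot.line_to((p0+.1151*yd).tolist(),velocity=.02);robot.pause(.4)
p=np.array(robot.current_tool_pos());print((p-p0)@yd,robot.current_contact_force(),robot.current_time_s())
out=[]
for n,(u,v) in (("top",(226,161)),("side",(208,186))):
    F_=np.mean([vision.grab_frame(n).astype(float) for _ in range(6)],0)
    r,g,b=F_[...,0],F_[...,1],F_[...,2]
    Y=np.clip(np.minimum(r,g)-b-25,0,None);Rr=np.clip(r-np.maximum(g,b)-50,0,None)
    for nm,M in (("yel",Y),("red",Rr)):
        m=np.zeros_like(M);m[v-12:v+10,u-9:u+9]=M[v-12:v+10,u-9:u+9]
        if m.sum()>0: print(n,nm,[round(float((m*i).sum()/m.sum()),2) for i in np.indices(m.shape)[::-1]],m.sum())
    out.append(cv2.resize(F_[v-14:v+14,u-14:u+14,::-1].astype(np.uint8),(390,390),interpolation=2))
R=np.array([.6375,.0715,.18])
for n in("top","side"): print(n,"px per mm draw",proj(n,R+.01*yd)-proj(n,R), proj(n,R))
cv2.imwrite('pics/c14.png',np.hstack(out))
E
```

```text
0.11367387027639961 [1.25706017 4.43171607 2.10586582] 36.7
top yel [225.23, 161.8] 104.00000000000001
top red [225.6, 157.09] 1014.8333333333333
side yel [209.65, 187.38] 1707.5000000000002
side red [205.0, 186.48] 1174.6666666666667
top px per mm draw [ 2.92525346 -0.08744512] [226.01430145 159.05916504]
side px per mm draw [ 2.25364931 -1.46142429] [208.08951905 185.14937374]
```

View pics/c14.png

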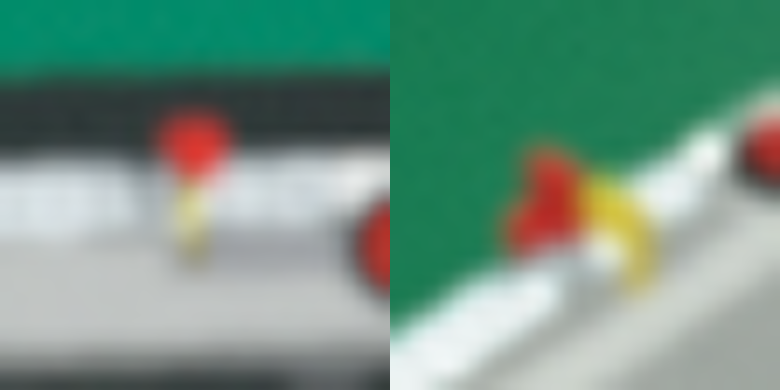

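```bash
python3 - <<'E'
from h import *
y=np.radians(3.2);yd=np.array([np.sin(y),-np.cos(y),0]);p0=np.load('p0.npy')
robot.line_to((p0+.1160*yd).tolist(),velocity=.02);robot.pause(.5)
p=np.array(robot.current_tool_pos());print((p-p0)@yd,robot.current_contact_force(),robot.current_finger_gap(),robot.current_time_s())
workorder.close_job()
E
```

```text
0.11448847771645475 [1.39250953 5.75494685 1.77579962] 0.17768193706528299 38.05
the job is handed in; nothing more can be done
```

I stood the fallen post on the empty spot and let it go. Then I pushed the lock button down with the arm still in, drew the arm out to the red rider, and handed the job in while holding it. That was at 38 s of the 72 s allowed; I got no verdict back.

**Post:** My first attempt to stand it up failed: at about 30° from upright, its foot slid sideways on the plate and it didn't rotate in the grip. I lifted it, turned the wrist further and set it down at about 8° from upright, and it settled upright on release. The wrist picture showed it upright and within about 3 mm of the spot's centre.

**Lock button:** The fingertip stopped at 172.2 mm above the bench, against 172 mm for fully down. The next picture shows the button lowered with the arm still in.

**Gauge arm:** I measured 114.1 mm from pointer to rider, using close overhead pictures and the scale ticks. At hand-in the gripper had moved 114.5 mm, still holding the handle, with about 5.8 N pulling along the arm.

**Disagreement:** At 113.7 mm the top camera put the pointer up to 2 mm short, at the limit of what it can resolve. I added 0.8 mm and took no picture after that last nudge.

The neighbour posts and the case looked unmoved in the last pictures. I didn't look at the bottle again after picking up the post, but the arm never worked near it.

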